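# Release the latched filter key on the colorimeter

### The arm

A 7-joint arm with a two-finger parallel gripper is mounted at the origin on the work surface. World frame = base frame: x ahead of the robot, y to its left, z up, the work surface at z = 0. Lengths are in m, angles in rad, forces in N, time in s.
With the tool pointing down it reaches from about 0.425 to 0.875 m from the base axis. Payload 4.7 kg.
Tool frame: the origin (TCP) lies midway between the tips of the shut fingers; the grasp point (between the pads) lies 19 mm behind it; z points along the fingers, y is the direction in which the jaws open and shut (so a half turn about z gives the same grasp; the last joint's range is limited). The gripper opens to 87 mm and grips with 3 to 60 N. Pads are 19 mm wide; open, the fingers measure 117 mm over their backs; the gripper's body (75 mm by 190 mm) begins 51 mm behind the grasp point.
Start: joints at [1.253, 0.321, -0.07, 1.45, 0.023, 1.371, -0.057], TCP at [0.212, -0.615, 0.223] pointing down, gripper open.
Joint ranges: [-2.86, 2.86], [-0.3, 2.09], [-1.38, 1.24], [0.06, 2.45], [-1.56, 4.7], [0.09, 2.05], [-2.69, 2.69]. Speed limits (rad/s): [2.57, 2.57, 3.14, 3.14, 3.14, 3.14, 3.14].

### API

Orientations are given as a rotation vector (axis times angle).
In Python, from bench import * gives the robot as it stands. The module is installed in compiled form; this text tells all that it offers.
- The arm moves only by the tool play_rows, never from a script. Its argument "series" is one flat list of numbers, 7 for each row, row after row: the opening in per cent of the stroke, from 0 (shut) to 100 (fully open), then the shift along the tool's x, y, z in m, then the turn, a rotation vector about the tool's x, y, z in degrees. In form: [fingers, tx, ty, tz, rx, ry, rz, fingers, tx, ty, tz, rx, ry, rz, ...]. A call has 1 to 10 rows; each row is the pose to reach, as a shift and turn from the pose commanded when the call began, along the tool's axes at that moment; what a row does not reach only later rows make up. A row lasts 1/12 s, in which the tool goes at most 41.7 mm and 7.16 degrees, less where a joint would pass 70% of its speed; a pose out of reach is approached as far as the arm can. A call with a gripper value outside its range is refused whole. The fingers move at their own pace and stop on an object; "force" is the grip in N (left out, the last holds). Time passes only in rows, so rows that repeat a pose let the fingers close. It gives the time, the measured TCP pose, the force and the opening at its end, in the units of the state.
- get_state(): the state, without advancing time (a new reading comes with each control period).
- get_image(name): name is "scene" or "side" or "wrist"; returns a dict with "frame" (384x512x3 uint8, red, green, blue), "fx", "fy", "cx", "cy" (pixels), "R" (3x3) and "t" (3): a world point X has camera coordinates R X + t. Camera axes: x right, y down, z forward; pixel columns grow to the right and rows downward; lengths in m; the calibration is good to about 2 mm. A picture is of the moment at which its call begins. There is no depth.
- close_job(): hands the job in, once; it reports no verdict.
The state is a dict: "time": time; "joint_positions": joint angles; "qd": joint speeds; "joint_torque": joint torques, N m; "position": TCP position; "tool_rot": TCP orientation; "ft_force": force on the tool from outside, world axes, zero at the start; "torque": the same for the moment, N m; "grip_width": opening from 0.0 (shut) to 1.0 (fully open).
Only numpy, scipy, OpenCV 4.12 (cv2) and the standard library are available. Lean on these libraries where they do the work, as an engineer would, in place of code of your own. Each camera call takes 0.05 s, during which the arm holds its last target.

### The job

One of the four identical filter keys on the colorimeter has been left latched down. With the fingertips, tap each key lightly, one after another from the green end of the row, to feel which one is latched; then press that key down firmly until its latch lets go, and let it spring up so that all four keys stand up. Do not push any of the other keys right down, and leave the flasks, bottle and jar where they stand.

Things in the scene. Friction and masses are not known exactly. Their poses are not given: they have to be found in the camera images.
- console: bench colorimeter fixed to the bench, level: white housing 200 (x) x 260 (y) x 62 mm, origin at the centre of its underside, z up. Four identical keys stand in a row on its deck (62 mm high) at x = -35 mm, y = +69, +23, -23, -69 mm. A green strip on the deck at y = +112 mm marks the green end. A raised block (x = 35 to 100 mm, 82 mm high) holds a display and a sample well.
- key_row (a point): point on the deck at the middle of the key row (console x = -35, y = 0, 62 mm above the bench). Any free key of the row is sprung: it starts to move at about 0.5 N, gives about 1.1 mm per further N and comes back up by itself. One key, a different one each time, is latched nearly 4 mm down and does not give until about 4 N; pressed past 7 mm below full height (8 to 10 N; to the stop is safe) its latch lets go and it springs up when the finger leaves.
- key1: first (next to the green end), the +y end, key of the row: a light grey cap, 28 (along console x) x 30 mm (along y), 16 mm proud of the deck when up. Origin at the centre of its top face, axes as the console's. Up: origin 78 mm above the bench. Latched: nearly 4 mm lower. Hard stop 9 mm below up.
- key2: second key of the row: a light grey cap, 28 (along console x) x 30 mm (along y), 16 mm proud of the deck when up. Origin at the centre of its top face, axes as the console's. Up: origin 78 mm above the bench. Latched: nearly 4 mm lower. Hard stop 9 mm below up.
- key3: third key of the row: a light grey cap, 28 (along console x) x 30 mm (along y), 16 mm proud of the deck when up. Origin at the centre of its top face, axes as the console's. Up: origin 78 mm above the bench. Latched: nearly 4 mm lower. Hard stop 9 mm below up.
- key4: fourth (farthest from the green end) key of the row: a light grey cap, 28 (along console x) x 30 mm (along y), 16 mm proud of the deck when up. Origin at the centre of its top face, axes as the console's. Up: origin 78 mm above the bench. Latched: nearly 4 mm lower. Hard stop 9 mm below up.
- flask_amber: stoppered amber glass flask, 62 mm diameter at the base, 92 mm high, red stopper; loose, origin at the centre of its underside, z up; beside the console, to be left alone
- flask_green: stoppered green glass flask, 62 mm diameter at the base, 92 mm high, red stopper; loose, origin at the centre of its underside, z up; beside the console, to be left alone
- reagent: white reagent bottle with blue cap, 62 mm diameter, 112 mm high; loose, origin at the centre of its underside, z up; to be left alone
- jar: small amber jar with yellow cap, 48 mm diameter, 70 mm high; loose, origin at the centre of its underside, z up; to be left alone

How it is judged:
On the way, in this order (a step that is already met when the one before it is completed fails the run):
1. first key counted from the green end is touched with the fingers (contact force between the fingers and key1 above 0.3 N), for 0.02 s.
2. second key counted from the green end is touched with the fingers (contact force between the fingers and key2 above 0.3 N), for 0.02 s.
3. third key counted from the green end is touched with the fingers (contact force between the fingers and key3 above 0.3 N), for 0.02 s.
4. fourth key counted from the green end is touched with the fingers (contact force between the fingers and key4 above 0.3 N), for 0.02 s.
5. the latched key has been released: all four keys are up (z of each of key1, key2, key3, key4 in the frame of console above 0.0765 m), for 0.2 s.
At the end, for the whole second after the job is handed in: all four keys are up (each within 1.5 mm of its full height); the two flasks, the bottle and the jar stand upright (within 0.2 rad) within 12 mm of where they started (all of step 5 and distance of each of flask_amber, flask_green, reagent, jar from where it was at the start of the episode below 0.012 m and angle between each of flask_amber, flask_green, reagent, jar's own z axis and vertical below 0.2 rad); the robot touches nothing.
It fails at once if a key that was not latched is pushed right down (7 mm or more) ((z of key1 in the frame of console below 0.071 m and distance of key1 from where it was at the start of the episode above 0.0068 m) or (z of key2 in the frame of console below 0.071 m and distance of key2 from where it was at the start of the episode above 0.0068 m) or (z of key3 in the frame of console below 0.071 m and distance of key3 from where it was at the start of the episode above 0.0068 m) or (z of key4 in the frame of console below 0.071 m and distance of key4 from where it was at the start of the episode above 0.0068 m)).
It fails at once if a flask, the bottle or the jar is shifted by more than 12 mm, lifted or tipped (distance of any of flask_amber, flask_green, reagent, jar from where it was at the start of the episode above 0.012 m or angle between any of flask_amber, flask_green, reagent, jar's own z axis and vertical above 0.2 rad).
It also fails if it takes over 54 s, if anything falls off the work surface, if the arm or the gripper's body presses on something with over 40 N, if the wrist force passes 120 N, or if a joint passes its speed limit or range.

## Working session

There is one attempt and no reset: what is moved stays moved. The work goes in short steps, Python scripts to look and compute and a tool call to move; the robot and the scene stay as the last step left them, time stands still between calls to the robot, and variables do not carry over. Pictures are saved under pics/ and viewed, and the job is handed in when it is done.

Besides the shell and the picture viewer there is one more tool, called after "Call:" by a JSON object that holds its "fn" and its "kwargs". play_rows: Moves the arm, as the interface text tells. Its arguments: {"type":"object","properties":{"series":{"type":"array"},"force":{"type":"number"}},"required":["series"]}

```bash
mkdir -p pics
python3 - <<'E'
from bench import *
import cv2
s=get_state();print(s)
for n in ["scene","side","wrist"]:
    d=get_image(n);cv2.imwrite(f"pics/{n}0.png",d["frame"][:,:,::-1]);print(n,d["fx"],d["cx"],d["cy"],d["R"],d["t"])
E
```

```text
{'time': 0.0, 'joint_positions': array([ 1.2530944 ,  0.32183093, -0.07006999,  1.45170952,  0.02261325,
        1.370785  , -0.05689593]), 'qd': array([ 0.00082558,  0.00028791, -0.00204756, -0.00170058, -0.00082586,
       -0.00024225, -0.00018223]), 'joint_torque': array([-4.98379013e-04, -4.91291034e+01, -4.04067300e-01, -3.12537825e+01,
       -6.39946223e-02,  4.35722864e-02,  1.47108813e-04]), 'position': array([ 0.21149031, -0.6140324 ,  0.22143893]), 'tool_rot': array([-3.09658169e+00, -5.18529781e-01,  6.84996661e-04]), 'ft_force': array([-0.19473494,  0.11278631, -0.3047687 ]), 'torque': array([-0.02377056, -0.00747421, -0.04030648]), 'grip_width': 0.9993464918589934}
scene 458.4927998194211 265.7098819455553 192.4180267607442 [[ 0.83830329  0.54508686 -0.0113101 ]
 [ 0.4504227  -0.70410718 -0.5489558 ]
 [-0.30719211  0.45509713 -0.83577486]] [-0.55201207 -0.21292071  1.22372914]
side 394.70407449327826 263.0293830162654 196.47007356982851 [[ 0.90507313 -0.42507799 -0.01230146]
 [-0.32404815 -0.67065142 -0.66724768]
 [ 0.27538232  0.60789421 -0.74473432]] [-0.56916661  0.29070682  0.70665917]
wrist 302.4110949866468 262.12565671889934 193.42220626208416 [[ 0.32572234 -0.94546438 -0.00143593]
 [-0.91597414 -0.31593828  0.24733456]
 [-0.23429968 -0.07924712 -0.96892908]] [-0.65024641 -0.03074984  0.38804425]
```

View pics/scene0.png

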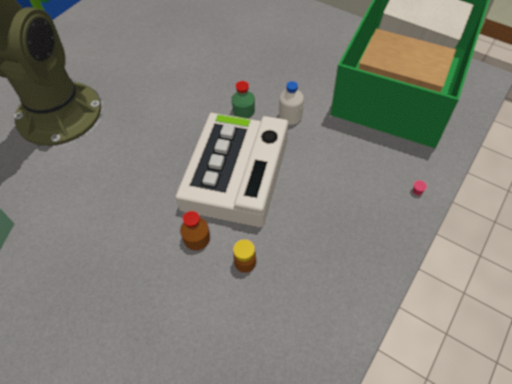

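View pics/side0.png

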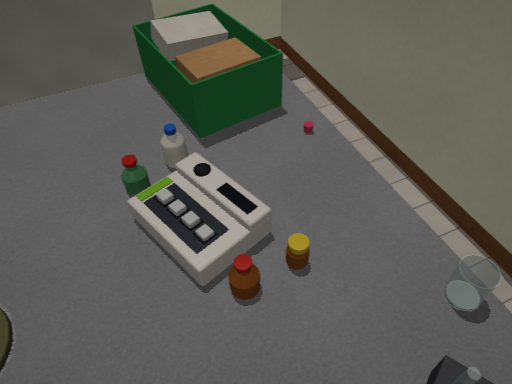

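View pics/wrist0.png

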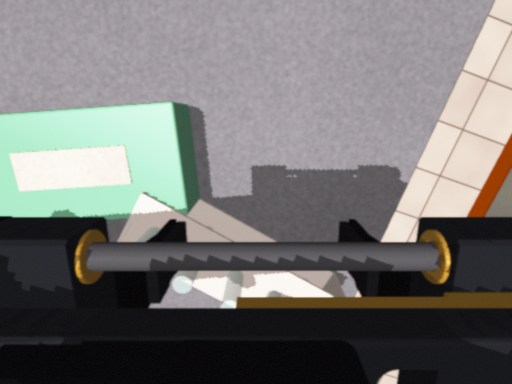

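The scene view shows the green strip at about (233,120), with keys at about (228,131), (222,146), (216,161) and (210,178). In the side view the keys are at about (165,196), (177,208), (190,219) and (205,233). The amber flask stands just off the far end of the row, and the green flask and bottle beyond the green end. Next I'll measure the keys in both views.

```bash
cat > h.py <<'E'
from bench import *
import cv2, numpy as np
def ray(d,u,v):
    c=-d["R"].T@d["t"]; r=d["R"].T@np.array([(u-d["cx"])/d["fx"],(v-d["cy"])/d["fy"],1]); return c,r
def plane(d,u,v,z):
    c,r=ray(d,u,v); return c+r*(z-c[2])/r[2]
def tri(a,pa,b,pb):
    P=[d_["R"] for d_ in (a,b)]
    K=lambda d:np.array([[d["fx"],0,d["cx"]],[0,d["fy"],d["cy"]],[0,0,1]])
    M=[K(d)@np.c_[d["R"],d["t"]] for d in (a,b)]
    X=cv2.triangulatePoints(M[0],M[1],np.array(pa,float).reshape(2,1),np.array(pb,float).reshape(2,1)).ravel();return X[:3]/X[3]
E
python3 - <<'E'
from h import *
S={}
for n,seeds in (("scene",[(228,131),(222,146),(216,161),(210,178)]),("side",[(165,196),(177,208),(190,219),(205,233)])):
    d=get_image(n);f=d["frame"];hsv=cv2.cvtColor(f,cv2.COLOR_RGB2HSV);V=hsv[...,2]
    g=cv2.inRange(hsv,(35,150,100),(48,255,255))
    nl,l,st,c=cv2.connectedComponentsWithStats(g)
    i=1+np.argmax(st[1:,4]);print(n,"green",c[i],st[i]); gp=c[i]
    for m,z in(("z62",.062),): print("  strip",plane(d,*gp,z).round(4))
    pts=[]
    for th in (110,130,150,170):
        m=(V>th).astype(np.uint8);nl,l,st,c=cv2.connectedComponentsWithStats(m,connectivity=4)
        print(th,[(tuple(c[l[y,x]].round(1)),int(st[l[y,x],4])) for x,y in seeds])
    x0,y0=np.min(seeds,0)-25;x1,y1=np.max(seeds,0)+25
    cv2.imwrite(f"pics/{n}_crop.png",cv2.resize(f[y0:y1,x0:x1,::-1],None,fx=6,fy=6,interpolation=cv2.INTER_NEAREST));print(x0,y0)
    # other items
    for nm,lo,hi,z in (("red",(0,190,120),(5,255,255),.092),("blue",(105,150,80),(125,255,255),.112),("yellow",(24,180,120),(32,255,255),.07)):
        m=cv2.inRange(hsv,lo,hi);nl,l,st,c=cv2.connectedComponentsWithStats(m)
        for i in range(1,nl):
            if st[i,4]>40: print(nm,c[i].round(1),st[i,4],plane(d,*c[i],z).round(3))
E
```

```text
scene green [232.89017341 120.20231214] [217 116  32  10 173]
  strip [0.4443 0.1838 0.062 ]
110 [((np.float64(262.6), np.float64(205.6)), 169034), ((np.float64(221.7), np.float64(145.0)), 158), ((np.float64(215.9), np.float64(160.4)), 167), ((np.float64(210.0), np.float64(177.4)), 170)]
130 [((np.float64(255.8), np.float64(215.2)), 154103), ((np.float64(221.7), np.float64(144.6)), 134), ((np.float64(215.8), np.float64(160.2)), 145), ((np.float64(210.1), np.float64(177.2)), 151)]
150 [((np.float64(236.6), np.float64(162.1)), 4905), ((np.float64(221.8), np.float64(144.7)), 113), ((np.float64(215.9), np.float64(160.0)), 122), ((np.float64(210.0), np.float64(177.2)), 130)]
170 [((np.float64(237.1), np.float64(162.5)), 4474), ((np.float64(221.6), np.float64(144.5)), 93), ((np.float64(215.9), np.float64(160.0)), 104), ((np.float64(210.0), np.float64(177.1)), 111)]
185 106
red [241.9  86. ] 86 [0.415 0.268 0.092]
red [190.8 218.6] 177 [ 0.544 -0.102  0.092]
blue [24.2  2.7] 69 [-0.288  0.194  0.112]
blue [57.4  6.3] 370 [-0.194  0.233  0.112]
blue [291.5  86.4] 84 [0.53  0.314 0.112]
yello
[... 405 characters left out ...]
.float64(205.4)), 108), ((np.float64(189.9), np.float64(217.2)), 119), ((np.float64(203.9), np.float64(230.8)), 129)]
150 [((np.float64(257.1), np.float64(192.3)), 190735), ((np.float64(178.3), np.float64(206.7)), 32), ((np.float64(190.7), np.float64(217.9)), 63), ((np.float64(204.1), np.float64(231.1)), 89)]
170 [((np.float64(255.7), np.float64(191.2)), 195525), ((np.float64(255.7), np.float64(191.2)), 195525), ((np.float64(255.7), np.float64(191.2)), 195525), ((np.float64(255.7), np.float64(191.2)), 195525)]
140 171
red [128.4 159.3] 104 [0.412 0.272 0.092]
red [242.4 261.9] 217 [ 0.541 -0.099  0.092]
blue [169.  127.2] 68 [0.527 0.319 0.112]
yellow [298.2 241.6] 279 [ 0.664 -0.091  0.07 ]
```

View pics/scene_crop.png

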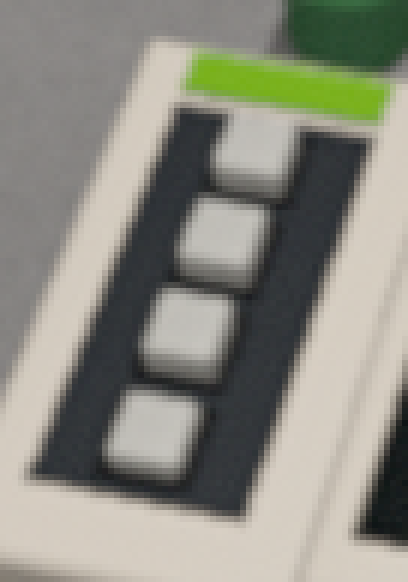

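View pics/side_crop.png

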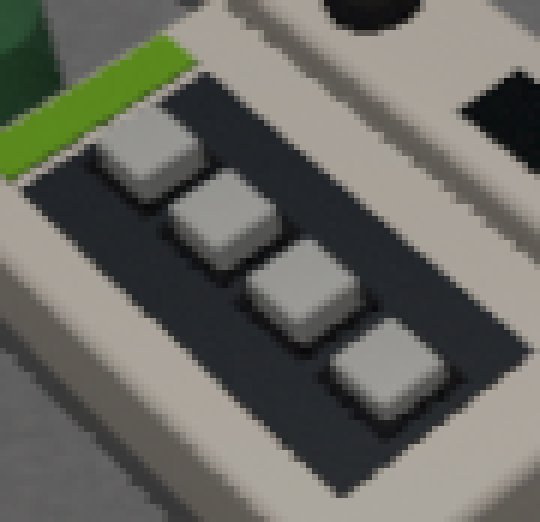

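Run:
```python
from h import *
a=get_image("scene");b=get_image("side")
A=[(221.7,144.6),(215.9,160.1),(210,177.2)];B=[(176.6,205.4),(189.9,217.2),(204,230.9)]
for p,q in zip(A,B): print(plane(a,*p,.076).round(4),plane(b,*q,.076).round(4),tri(a,p,b,q).round(4))
# known-height test
print(tri(a,(232.9,120.2),b,(153.7,188.4)).round(4))
m=[ (plane(a,*p,.0765)+plane(b,*q,.0765))/2 for p,q in zip(A,B)]
st=(plane(a,232.9,120.2,.062)+plane(b,153.7,188.4,.062))/2
v=m[0]-m[2];print("yaw of console y",np.degrees(np.arctan2(v[1],v[0])),np.linalg.norm(v[:2]),"expected .092")
print(m,st)
```

```text
[0.4741 0.0986 0.076 ] [0.4735 0.1007 0.076 ] [0.4738 0.0992 0.0762]
[0.4896 0.0551 0.076 ] [0.4891 0.0574 0.076 ] [0.4893 0.0558 0.0764]
[0.5067 0.0101 0.076 ] [0.5036 0.011  0.076 ] [0.5044 0.0127 0.0723]
[0.443  0.1855 0.0606]
yaw of console y 109.38902950262684 0.09434903318255633 expected .092
[array([0.47394426, 0.09923146, 0.0765    ]), array([0.48941069, 0.05589484, 0.0765    ]), array([0.5052663 , 0.01023331, 0.0765    ])] [0.44351757 0.18447347 0.062     ]
```

Measured positions fit the given 46 mm pitch and 76–78 mm heights. Console y points at about 109.5°, and the tool is already aligned with it. First I'll shut the fingers and go round the reach limit at height.

Call:
{"fn": "play_rows", "kwargs": {"series": [0,0.035,-0.019,0,0,0,0,0,0.07,-0.038,0,0,0,0,0,0.105,-0.057,0,0,0,0,0,0.14,-0.076,0,0,0,0,0,0.175,-0.095,0,0,0,0,0,0.21,-0.114,0,0,0,0,0,0.245,-0.133,0,0,0,0,0,0.28,-0.152,0,0,0,0,0,0.312,-0.172,0,0,0,0,0,0.312,-0.172,0,0,0,0], "force": 20}}

```text
time: 1.18
position: [0.4574, -0.3411, 0.2231]
tool_rot: [-3.092, -0.539, -0.007]
ft_force: [0.0, 1.0, 0.1]
grip_width: 0.326
```

```bash
cat >> h.py <<'E'
from scipy.spatial.transform import Rotation as Ro
UY=np.array([np.cos(np.radians(109.5)),np.sin(np.radians(109.5))])
C=np.array([.4815,.0777])
KEY=[np.r_[C+UY*y,.078] for y in (.069,.023,-.023,-.069)]
def rel(X,s=None):
    s=s or get_state();return Ro.from_rotvec(s["tool_rot"]).as_matrix().T@(np.array(X)-s["position"])
def show():
    s=get_state();print(round(s["time"],2),s["position"].round(4),"F",s["ft_force"].round(2),"j",s["joint_positions"].round(2),"w",round(s["grip_width"],3));print(Ro.from_rotvec(s["tool_rot"]).as_matrix().round(3).tolist());return s
E
python3 -c "
from h import *
s=show()
for k in KEY: print(k.round(4),rel(k,s).round(4))"
```

```text
1.18 [ 0.4574 -0.3411  0.2231] F [0.01 1.04 0.08] j [ 0.87  0.17 -0.31  1.65  0.05  1.34 -0.67] w 0.326
[[0.941, 0.338, 0.004], [0.338, -0.941, 0.004], [0.005, -0.002, -1.0]]
[0.4585 0.1427 0.078 ] [ 0.164  -0.4546  0.147 ]
[0.4738 0.0994 0.078 ] [ 0.1638 -0.4086  0.1469]
[0.4892 0.056  0.078 ] [ 0.1635 -0.3626  0.1468]
[0.5045 0.0127 0.078 ] [ 0.1633 -0.3166  0.1467]
```

Call:
{"fn": "play_rows", "kwargs": {"series": [0,0.0137,-0.038,0,0,0,0,0,0.0274,-0.076,0,0,0,0,0,0.0411,-0.114,0,0,0,0,0,0.0548,-0.152,0,0,0,0,0,0.0685,-0.19,0,0,0,0,0,0.0822,-0.228,0,0,0,0,0,0.0959,-0.266,0,0,0,0,0,0.1096,-0.304,0,0,0,0,0,0.1233,-0.342,0,0,0,0,0,0.137,-0.38,0,0,0,0]}}

```text
time: 2.02
position: [0.4561, 0.0553, 0.2229]
tool_rot: [3.097, 0.518, 0.001]
ft_force: [1.8, 0.3, 0.1]
grip_width: 0.005
```

```bash
python3 -c "
from h import *
s=show()
for k in KEY: print(k.round(4),rel(k,s).round(4))"
```

```text
2.02 [0.4561 0.0553 0.2229] F [1.75 0.32 0.09] j [ 0.54 -0.08 -0.67  1.88 -0.05  1.32 -1.36] w 0.005
[[0.946, 0.326, 0.001], [0.326, -0.946, -0.001], [0.001, 0.001, -1.0]]
[0.4585 0.1427 0.078 ] [ 0.0306 -0.0821  0.1448]
[0.4738 0.0994 0.078 ] [ 0.031  -0.0361  0.1449]
[0.4892 0.056  0.078 ] [0.0314 0.0099 0.1449]
[0.5045 0.0127 0.078 ] [0.0318 0.0559 0.145 ]
```

Call:
{"fn": "play_rows", "kwargs": {"series": [0,0.013,-0.035,0,0,0,0,0,0.026,-0.07,0,0,0,0,0,0.028,-0.076,0.03,0,0,0,0,0.028,-0.076,0.065,0,0,0,0,0.028,-0.076,0.1,0,0,0,0,0.028,-0.076,0.115,0,0,0,0,0.028,-0.076,0.115,0,0,0,0,0.028,-0.076,0.115,0,0,0,0,0.028,-0.076,0.115,0,0,0,0,0.028,-0.076,0.115,0,0,0]}}

```text
time: 2.85
position: [0.4596, 0.1348, 0.1093]
tool_rot: [3.098, 0.518, 0.005]
ft_force: [0.4, 0.2, 0.9]
grip_width: 0.007
```

```bash
python3 -c "
from h import *
s=show()
for k in KEY: print(k.round(4),rel(k,s).round(4))
for n in ('scene','side','wrist'):
    d=get_image(n);cv2.imwrite(f'pics/{n}1.png',d['frame'][:,:,::-1])
f=cv2.imread('pics/scene1.png')[60:260,130:330];g=cv2.imread('pics/side1.png')[110:310,80:280]
cv2.imwrite('pics/c1.png',cv2.resize(np.hstack([f,g]),None,fx=2,fy=2))
"
```

```text
2.85 [0.4596 0.1348 0.1093] F [0.35 0.23 0.89] j [ 0.43  0.1  -0.8   1.98  0.08  1.09 -1.64] w 0.007
[[0.946, 0.325, 0.003], [0.325, -0.946, 0.0], [0.003, 0.001, -1.0]]
[0.4585 0.1427 0.078 ] [ 0.0014 -0.0079  0.0313]
[0.4738 0.0994 0.078 ] [0.0018 0.038  0.0314]
[0.4892 0.056  0.078 ] [0.0022 0.084  0.0314]
[0.5045 0.0127 0.078 ] [0.0026 0.13   0.0315]
```

View pics/c1.png

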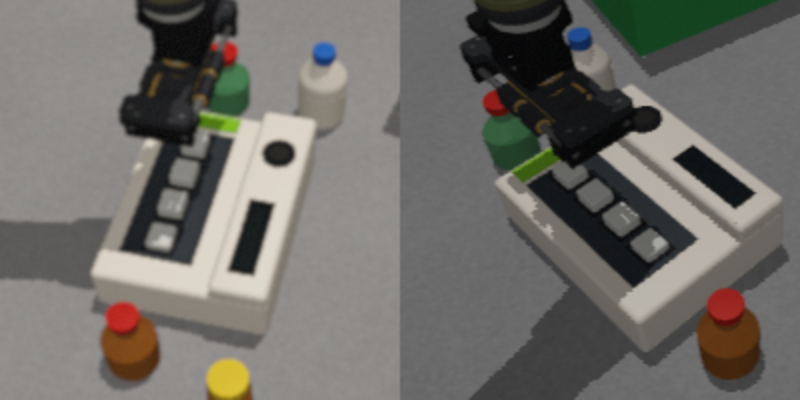

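View pics/wrist1.png

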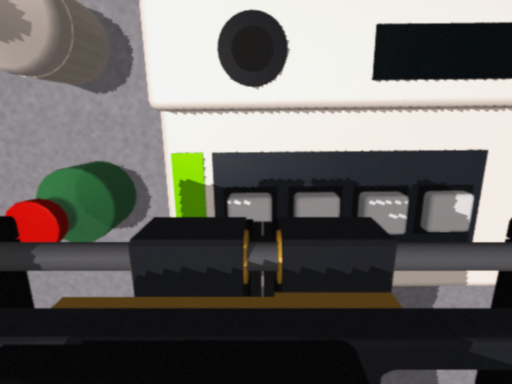

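The crops show the gripper in front of key1, near the green strip. In the wrist view the shut fingers' line is at column 263, between key1 at (249,205) and key2 at (317,205), so the TCP is about 8 mm short of key1. That agrees with the measured pose. I'll centre and lower next.

Call:
{"fn": "play_rows", "kwargs": {"series": [0,0.001,-0.008,0.01,0,0,0,0,0.001,-0.008,0.022,0,0,0,0,0.001,-0.008,0.025,0,0,0,0,0.001,-0.008,0.025,0,0,0,0,0.001,-0.008,0.025,0,0,0,0,0.001,-0.008,0.025,0,0,0]}}

```text
time: 3.5
position: [0.4568, 0.1423, 0.0828]
tool_rot: [3.098, 0.518, 0.001]
ft_force: [-0.0, 0.3, 0.5]
grip_width: -0.0
```

```bash
python3 -c "
from h import *
s=show()
for k in KEY[:1]: print(k.round(4),rel(k,s).round(4))
import time
for i in range(3): print(get_state()['ft_force'].round(2),get_state()['position'].round(4))
"
```

```text
3.5 [0.4568 0.1423 0.0828] F [-0.04  0.27  0.5 ] j [ 0.4   0.14 -0.8   2.01  0.12  1.04 -1.69] w -0.0
[[0.946, 0.325, 0.0], [0.325, -0.946, -0.0], [0.0, 0.0, -1.0]]
[0.4585 0.1427 0.078 ] [0.0018 0.0001 0.0048]
[-0.04  0.27  0.5 ] [0.4568 0.1423 0.0828]
[-0.04  0.27  0.5 ] [0.4568 0.1423 0.0828]
[-0.04  0.27  0.5 ] [0.4568 0.1423 0.0828]
```

Call:
{"fn": "play_rows", "kwargs": {"series": [0,0.001,0,0.003,0,0,0,0,0.001,0,0.005,0,0,0,0,0.001,0,0.006,0,0,0,0,0.001,0,0.007,0,0,0,0,0.001,0,0.007,0,0,0,0,0.001,0,0.007,0,0,0]}}

```text
time: 4.0
position: [0.458, 0.1427, 0.0759]
tool_rot: [3.098, 0.519, 0.002]
ft_force: [0.9, -0.2, 2.1]
grip_width: 0.004
```

Call:
{"fn": "play_rows", "kwargs": {"series": [0,0,0,0.0005,0,0,0,0,0,0,0.001,0,0,0,0,0,0,0.001,0,0,0,0,0,0,0.001,0,0,0]}}

```text
time: 4.33
position: [0.458, 0.1427, 0.0748]
tool_rot: [3.098, 0.519, 0.002]
ft_force: [1.8, -0.6, 3.6]
grip_width: 0.004
```

Key1 gives 2.1 N at 75.9 mm and 3.6 N at 74.8 mm, which matches a free, sprung key. On to key2.

Call:
{"fn": "play_rows", "kwargs": {"series": [0,0,0,-0.006,0,0,0,0,0,0,-0.014,0,0,0,0,0,0.02,-0.014,0,0,0,0,0,0.046,-0.014,0,0,0,0,0,0.046,-0.014,0,0,0,0,0,0.046,-0.01,0,0,0,0,0,0.046,-0.007,0,0,0,0,0,0.046,-0.007,0,0,0,0,0,0.046,-0.007,0,0,0]}}

```text
time: 5.08
position: [0.4715, 0.1003, 0.0812]
tool_rot: [-3.098, -0.521, 0.002]
ft_force: [0.9, 0.9, -0.1]
grip_width: 0.003
```

```bash
python3 -c "
from h import *
s=show();print(rel(KEY[1],s).round(4))"
```

```text
5.08 [0.4715 0.1003 0.0812] F [ 0.86  0.88 -0.09] j [ 0.46  0.15 -0.76  2.    0.12  1.04 -1.6 ] w 0.003
[[0.945, 0.327, -0.001], [0.327, -0.945, 0.0], [-0.001, -0.001, -1.0]]
[0.0019 0.0016 0.0031]
```

Call:
{"fn": "play_rows", "kwargs": {"series": [0,0.001,0.001,0.002,0,0,0,0,0.001,0.001,0.004,0,0,0,0,0.001,0.001,0.0055,0,0,0,0,0.001,0.001,0.0055,0,0,0,0,0.001,0.001,0.0055,0,0,0]}}

```text
time: 5.5
position: [0.4739, 0.0992, 0.0762]
tool_rot: [-3.098, -0.519, -0.001]
ft_force: [0.0, 1.4, 2.0]
grip_width: 0.007
```

Call:
{"fn": "play_rows", "kwargs": {"series": [0,0,0,0.0005,0,0,0,0,0,0,0.001,0,0,0,0,0,0,0.001,0,0,0,0,0,0,0.001,0,0,0]}}

```text
time: 5.83
position: [0.4739, 0.0991, 0.0753]
tool_rot: [-3.098, -0.519, -0.001]
ft_force: [-0.3, 2.5, 3.5]
grip_width: 0.002
```

Key2 gives 2.0 N at 76.2 mm and 3.5 N at 75.3 mm, so it is free as well. Next is key3.

Call:
{"fn": "play_rows", "kwargs": {"series": [0,0,0,-0.006,0,0,0,0,0,0,-0.014,0,0,0,0,0,0.02,-0.014,0,0,0,0,0,0.046,-0.014,0,0,0,0,0,0.046,-0.014,0,0,0,0,0,0.046,-0.01,0,0,0,0,0,0.046,-0.007,0,0,0,0,0,0.046,-0.007,0,0,0,0,0,0.046,-0.007,0,0,0]}}

```text
time: 6.58
position: [0.4879, 0.056, 0.0817]
tool_rot: [-3.098, -0.521, 0.002]
ft_force: [0.4, 0.2, 0.4]
grip_width: 0.004
```

```bash
python3 -c "
from h import *
s=show();print(rel(KEY[2],s).round(4))"
```

```text
6.58 [0.4879 0.056  0.0817] F [0.42 0.19 0.42] j [ 0.51  0.17 -0.73  1.98  0.13  1.04 -1.51] w 0.004
[[0.945, 0.327, -0.001], [0.327, -0.945, 0.0], [-0.001, -0.0, -1.0]]
[0.0012 0.0004 0.0037]
```

Call:
{"fn": "play_rows", "kwargs": {"series": [0,0,0,0.002,0,0,0,0,0,0,0.004,0,0,0,0,0,0,0.0055,0,0,0,0,0,0,0.0055,0,0,0,0,0,0,0.0055,0,0,0]}}

```text
time: 7.0
position: [0.4887, 0.0557, 0.0766]
tool_rot: [-3.098, -0.519, -0.0]
ft_force: [0.0, 1.2, 2.5]
grip_width: 0.002
```

Call:
{"fn": "play_rows", "kwargs": {"series": [0,0,0,0.0005,0,0,0,0,0,0,0.001,0,0,0,0,0,0,0.001,0,0,0,0,0,0,0.001,0,0,0]}}

```text
time: 7.33
position: [0.4888, 0.0555, 0.0757]
tool_rot: [-3.098, -0.519, -0.001]
ft_force: [-0.6, 2.2, 2.5]
grip_width: 0.004
```

Key3 gives 2.5 N above 75.7 mm, well above the latched height, so it is free. Next is key4.

Call:
{"fn": "play_rows", "kwargs": {"series": [0,0,0,-0.006,0,0,0,0,0,0,-0.014,0,0,0,0,0,0.02,-0.014,0,0,0,0,0,0.046,-0.014,0,0,0,0,0,0.046,-0.014,0,0,0,0,0,0.046,-0.01,0,0,0,0,0,0.046,-0.007,0,0,0,0,0,0.046,-0.007,0,0,0,0,0,0.046,-0.007,0,0,0]}}

```text
time: 8.08
position: [0.503, 0.0126, 0.0822]
tool_rot: [-3.098, -0.521, 0.001]
ft_force: [0.9, -0.7, 1.4]
grip_width: 0.005
```

```bash
python3 -c "
from h import *
s=show();print(rel(KEY[3],s).round(4))"
```

```text
8.08 [0.503  0.0126 0.0822] F [ 0.9  -0.72  1.36] j [ 0.56  0.19 -0.69  1.95  0.14  1.05 -1.43] w 0.005
[[0.945, 0.327, -0.001], [0.327, -0.945, 0.0], [-0.001, -0.0, -1.0]]
[0.0014 0.0004 0.0042]
```

Call:
{"fn": "play_rows", "kwargs": {"series": [0,0.001,0,0.002,0,0,0,0,0.001,0,0.004,0,0,0,0,0.001,0,0.0055,0,0,0,0,0.001,0,0.0055,0,0,0,0,0.001,0,0.0055,0,0,0]}}

```text
time: 8.5
position: [0.5044, 0.0121, 0.0768]
tool_rot: [-3.098, -0.519, 0.001]
ft_force: [1.0, 0.2, 0.7]
grip_width: 0.005
```

Call:
{"fn": "play_rows", "kwargs": {"series": [0,0,0,0.0005,0,0,0,0,0,0,0.001,0,0,0,0,0,0,0.001,0,0,0,0,0,0,0.001,0,0,0]}}

```text
time: 8.83
position: [0.5046, 0.012, 0.076]
tool_rot: [3.098, 0.519, -0.0]
ft_force: [-0.2, -0.4, -0.4]
grip_width: 0.005
```

There is no force on key4 at 76.0 mm, so it sits lower than the others. I'll feel further down.

Call:
{"fn": "play_rows", "kwargs": {"series": [0,0,0,0.001,0,0,0,0,0,0,0.002,0,0,0,0,0,0,0.002,0,0,0,0,0,0,0.002,0,0,0]}}

```text
time: 9.17
position: [0.5047, 0.012, 0.0744]
tool_rot: [3.098, 0.519, 0.0]
ft_force: [-0.9, -1.1, 3.9]
grip_width: 0.01
```

Call:
{"fn": "play_rows", "kwargs": {"series": [0,0,0,0.0005,0,0,0,0,0,0,0.001,0,0,0,0,0,0,0.001,0,0,0,0,0,0,0.001,0,0,0]}}

```text
time: 9.5
position: [0.5047, 0.012, 0.0735]
tool_rot: [3.098, 0.519, 0.0]
ft_force: [-1.3, 0.2, 5.6]
grip_width: 0.002
```

Key4 starts only at about 74.5 mm and takes 4 N or more at once, so it is the latched key. Now I'll press it firmly past 71 mm.

Call:
{"fn": "play_rows", "kwargs": {"series": [0,0,0,0.001,0,0,0,0,0,0,0.002,0,0,0,0,0,0,0.003,0,0,0,0,0,0,0.004,0,0,0,0,0,0,0.0045,0,0,0,0,0,0,0.0045,0,0,0,0,0,0,0.0045,0,0,0]}}

```text
time: 10.08
position: [0.5048, 0.012, 0.0695]
tool_rot: [3.098, 0.519, 0.0]
ft_force: [-3.9, -0.2, 9.4]
grip_width: 0.006
```

Call:
{"fn": "play_rows", "kwargs": {"series": [0,0,0,0.001,0,0,0,0,0,0,0.0015,0,0,0,0,0,0,0.0015,0,0,0,0,0,0,0.0015,0,0,0]}}

```text
time: 10.42
position: [0.5048, 0.012, 0.069]
tool_rot: [3.097, 0.519, -0.001]
ft_force: [-6.5, 0.5, 17.8]
grip_width: 0.004
```

Call:
{"fn": "play_rows", "kwargs": {"series": [0,0,0,-0.003,0,0,0,0,0,0,-0.006,0,0,0,0,0,0,-0.007,0,0,0,0,0,0,-0.007,0,0,0]}}

```text
time: 10.75
position: [0.5048, 0.012, 0.0744]
tool_rot: [3.098, 0.519, 0.001]
ft_force: [-0.7, 0.8, 3.7]
grip_width: 0.002
```

Call:
{"fn": "play_rows", "kwargs": {"series": [0,0,0,-0.001,0,0,0,0,0,0,-0.0015,0,0,0,0,0,0,-0.0015,0,0,0,0,0,0,-0.0015,0,0,0,0,0,0,-0.0015,0,0,0]}}

```text
time: 11.17
position: [0.5047, 0.012, 0.0754]
tool_rot: [3.098, 0.519, 0.0]
ft_force: [1.0, 0.2, 3.2]
grip_width: 0.004
```

Key4 now pushes back with 3.2 N at 75.4 mm, where there was no contact before, so it has been released. I'll lift clear and back off to look.

Call:
{"fn": "play_rows", "kwargs": {"series": [0,0,0,-0.02,0,0,0,0,0,0,-0.05,0,0,0,0,0,0,-0.09,0,0,0,0,0,0.03,-0.12,0,0,0,0,0,0.07,-0.12,0,0,0,0,0,0.11,-0.12,0,0,0,0,0,0.15,-0.12,0,0,0,0,0,0.19,-0.12,0,0,0,0,0,0.19,-0.12,0,0,0,0,0,0.19,-0.12,0,0,0]}}

```text
time: 12.0
position: [0.5658, -0.1708, 0.1938]
tool_rot: [-3.098, -0.51, 0.003]
ft_force: [0.1, 2.0, 0.7]
grip_width: 0.007
```

Run:
```python
from h import *
show()
D={}
for n in ("scene","side"):
    d=get_image(n);D[n]=d;f=d["frame"];hsv=cv2.cvtColor(f,cv2.COLOR_RGB2HSV);V=hsv[...,2]
    cv2.imwrite(f'pics/{n}2.png',f[:,:,::-1])
    for nm,lo,hi,z in (("red",(0,190,120),(5,255,255),.092),("blue",(105,150,80),(125,255,255),.112),("yellow",(24,180,120),(32,255,255),.07)):
        m=cv2.inRange(hsv,lo,hi);nl,l,st,c=cv2.connectedComponentsWithStats(m)
        for i in range(1,nl):
            if st[i,4]>40: print(n,nm,c[i].round(1),st[i,4],plane(d,*c[i],z).round(3))
    seeds=dict(scene=[(222,146),(216,161),(210,177)],side=[(177,206),(190,217),(204,230)])[n]
    m=(V>130).astype(np.uint8);nl,l,st,c=cv2.connectedComponentsWithStats(m,connectivity=4)
    D[n+"k"]=[c[l[y,x]] for x,y in seeds];print([(k.round(1).tolist()) for k in D[n+"k"]],[int(st[l[y,x],4]) for x,y in seeds])
for p,q in zip(D["scenek"],D["sidek"]): print(tri(D["scene"],p,D["side"],q).round(4))
f=D["scene"]["frame"][60:260,130:330,::-1];g=D["side"]["frame"][110:310,80:280,::-1]
cv2.imwrite('pics/c2.png',cv2.resize(np.hstack([f,g]),None,fx=2,fy=2,interpolation=cv2.INTER_CUBIC))
```

```text
12.0 [ 0.5658 -0.1708  0.1938] F [0.06 1.98 0.66] j [ 0.73  0.26 -0.57  1.62  0.14  1.3  -1.1 ] w 0.007
[[0.947, 0.321, -0.002], [0.321, -0.947, 0.001], [-0.002, -0.002, -1.0]]
scene red [241.9  86.4] 91 [0.416 0.266 0.092]
scene red [190.9 219. ] 181 [ 0.545 -0.102  0.092]
scene blue [291.6  86.4] 81 [0.531 0.314 0.112]
scene yellow [243.6 250.3] 305 [ 0.668 -0.094  0.07 ]
[[221.6, 145.0], [215.9, 160.4], [209.9, 176.5]] [156, 164, 174]
side red [128.4 159.4] 108 [0.412 0.271 0.092]
side red [242.5 262. ] 217 [ 0.541 -0.1    0.092]
side blue [169.3 128.9] 104 [0.526 0.313 0.112]
side yellow [297.6 237.3] 97 [ 0.668 -0.081  0.07 ]
[[176.6, 205.4], [189.9, 217.2], [203.9, 229.8]] [125, 139, 149]
[0.474  0.0987 0.076 ]
[0.4894 0.0555 0.0761]
[0.5047 0.0124 0.0759]
```

View pics/c2.png

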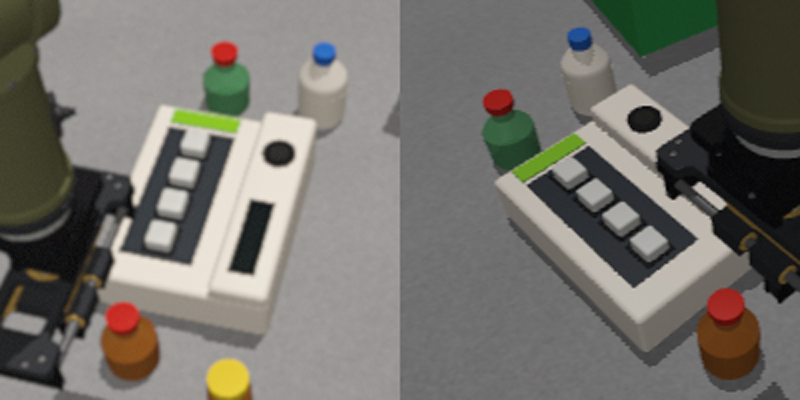

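All four keys stand in line. Key4 triangulates at 75.9 mm, level with its neighbours (it was 72.3 mm before). The red and blue tops are at the same pixels as at the start to within 2 px, and the jar is unchanged in the scene view (partly hidden in the side view). I'll let the arm settle and hand in.

Call:
{"fn": "play_rows", "kwargs": {"series": [0,0,0,-0.02,0,0,0,0,0,0,-0.02,0,0,0,0,0,0,-0.02,0,0,0,0,0,0,-0.02,0,0,0,0,0,0,-0.02,0,0,0,0,0,0,-0.02,0,0,0]}}

```text
time: 12.6
position: [0.566, -0.1672, 0.2148]
tool_rot: [-3.098, -0.52, 0.002]
ft_force: [-0.1, 0.9, -0.0]
grip_width: 0.003
```

```bash
python3 -c "
from h import *
show();close_job()"
```

```text
12.6 [ 0.566  -0.1672  0.2148] F [-0.06  0.9  -0.03] j [ 0.73  0.24 -0.57  1.6   0.13  1.34 -1.1 ] w 0.003
[[0.945, 0.326, -0.001], [0.326, -0.945, 0.0], [-0.001, -0.001, -1.0]]
the job is handed in; nothing more can be done
```

Key4, the one farthest from the green end, was the latched key. It has been released, and the job was handed in at 12.6 s with no verdict reported.

- **Tapping:** I tapped keys 1 to 4 in order with the shut fingers. Keys 1 to 3 gave like free springs, at 2 to 3.6 N around 75–76.5 mm. Key4 showed no contact at 76 mm and resisted at 4 N or more from about 74.4 mm.
- **Release:** I pressed key4 to its stop at about 69 mm, where the force read 17.8 N. On the way up it pushed back at 75.4 mm, where there had been nothing before.
- **Last checks:** Keys 2 to 4 all triangulated at 75.9–76.1 mm (key4 was 72.3 mm before). I did not triangulate key1 because it merged with the housing in the mask, but it looks up in both views.
- **Flasks, bottle and jar:** In the scene view their tops were within about 2 mm of where they started. In the side view the bottle cap read 6 mm and the jar cap 10 mm off. The arm partly hid the jar there; the bottle's mask simply came out larger. I take both as masking errors, since the scene view shows neither moved.
- **Arm:** It ended clear of everything, with the tool at 0.215 m.

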